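# Fit the adapter cassette on the board tester and lock it

## Robot

A 6-joint arm with a two-finger parallel gripper is mounted at the origin on a cart in front of the work surface, level with it; the furniture and walls round the work are solid. World frame = base frame: x ahead of the robot, y to its left, z up, the work surface at z = 0. Lengths are in m, angles in rad, forces in N, time in s.
With the tool pointing down it reaches from about 0.35 to 0.975 m from the base axis. Payload 4.9 kg.
Tool frame: the origin (TCP) lies midway between the tips of the shut fingers; the grasp point (between the pads) lies 19 mm behind it; z points along the fingers, y is the line along which they close (so a half turn about z gives the same grasp; the last joint's range is limited). The gripper opens to 85 mm and grips with 20 to 120 N. Pads are 22 mm wide; open, the fingers measure 114 mm over their backs; the gripper's body (76 mm by 85 mm) begins 54 mm behind the grasp point. The pads swing forward as they close: fully open they stand 13 mm farther back than shut.
Start: joints at [-1.462, 0.053, 1.613, -0, 1.476, -0.119], TCP at [0.141, -0.609, 0.231] pointing down, gripper open.
Joint ranges: [-3.01, 3.01], [-1.01, 2.22], [0.06, 2.58], [-1.02, 4.17], [0.09, 2.62], [-3.14, 3.14]. Speed limits (rad/s): [2.57, 2.57, 3.14, 3.14, 3.14, 3.14].

## Interface

Orientations are given as [roll, pitch, yaw] about the fixed x, y, z axes, in that order (R = Rz(yaw) Ry(pitch) Rx(roll)).
In Python, from bench import sense, snapshot, calibration, job_done, silhouettes gives the robot as it stands.
- The arm moves only by the tool move_arm, never from a script. Its argument "rows" is a list of rows, each an object of numbers: "jaw": the opening in per cent of the stroke, from 0 (shut) to 100 (fully open); "tx", "ty", "tz": the shift along the tool's x, y, z in cm; "wx", "wy", "wz": the turn, a rotation vector about the tool's x, y, z in rad. In form: [{"jaw": .., "tx": .., "ty": .., "tz": .., "wx": .., "wy": .., "wz": ..}, ...]. A call has 1 to 10 rows; each row shifts and turns the commanded pose from where the row before left it, along the tool's axes as they then stand; what a row does not reach is not made up. A row lasts 1/8 s, in which the tool goes at most 62.5 mm and 10.7 degrees, less where a joint would pass 70% of its speed; a pose out of reach is approached as far as the arm can. A call is refused whole if a number of a shift passes 6.25 or a number of a turn 0.188, either way. A call with a gripper value outside its range is refused whole. The fingers move at their own pace and stop on an object; "grip_force" is the grip in N (left out, the last holds). Time passes only in rows, so rows that do not move let the fingers close. It gives the time, the measured TCP pose, the force, the opening and the grip force at its end, in the units of the state.
- sense(): the state, without advancing time (a new reading comes with each control period).
- snapshot(name): name is "scene" or "top" or "wrist"; returns (picture, depth): 400x640x3 uint8, red, green, blue; 400x640 float32, m along the optical axis (not along the pixel's ray), 0 where there is no reading.
- calibration(name): a dict with "intrinsics" (3x3 intrinsics, pixels), "k1" (the pictures are not rectified: a ray, as slopes to the right and down, at radius r is drawn at 1 + k1 r^2 times it, then the intrinsics apply), "R" (3x3) and "t" (3): a world point X has camera coordinates R X + t; the wrist camera has in their place "T_tool_cam" (4x4, takes a point from camera to tool coordinates, whose origin is the TCP and whose axes are the flange's). Camera axes: x right, y down, z forward; pixel columns grow to the right and rows downward; lengths in m; the calibration is good to about 2 mm. A picture is of the moment at which its call begins: read the wrist's pose just before it. calibration takes no time and is no camera call.
- job_done(): hands the job in; it is judged then, once.
Trained networks look in the newest picture that a camera, given by its name, has taken for a name from the list of things; names that differ only in an ending like _2 or _b are one class to them, and where a whole thing is asked for, a point or a joint stands for the part that bears it (a point fixed in the world has none). Each returns a list of dicts, best first, with "score" (0 to 1); they miss things now and then, are a little off and sometimes report something else, mostly with a low value. They report only what shows in the picture. A call takes as long as a camera call.
- silhouettes(label, camera): "region" (400x640 bool, what is visible of it) and "extent" ([left, top, right, bottom] in pixels, round what is visible of it).
The state is a dict: "t": time; "joint_positions": joint angles; "dq": joint speeds; "tau": joint torques, N m; "tool_pos": TCP position; "eef_rot": TCP orientation; "wrist_force": force on the tool from outside, world axes, zero at the start; "moment": the same for the moment, N m; "opening": finger opening in m; "grasp_force": force on a finger pad.
Only numpy, scipy, OpenCV 4.12 (cv2) and the standard library are available. Lean on these libraries where they do the work, as an engineer would, in place of code of your own. Each camera call takes 0.05 s, during which the arm holds its last target. There are 200 camera calls.

## Task

Make the board tester ready: draw its slide lock fully back, set the adapter cassette down on the deck so that both guide pegs come up through its two holes and it lies flat, without forcing it, and let go. Then slide the lock fully home over the cassette's edge. Leave the meter, tape roll, can and screwdriver where they are.

Things in the scene. Friction and masses are not known exactly. Their poses are not given: they have to be found in the camera images.
- tester: Board tester: low grey housing with flat top deck, fixed on the bench, 228 (x) by 200 mm (y), deck 45 mm high. Origin on the bench under the middle of the cassette's seat; x points along the lock track from lock to pegs, z up. Housing spans x -150 to 78, y -100 to 100 mm. The lock's track on the deck, 56 mm wide, 20 mm high above the deck, spans x -142 to -84 mm.
- seat (a point): Point on the deck (45 mm above the bench) where the origin of the seated cassette belongs; axes as the tester's. The cassette's x and y must point along them: it fits only this way round, its holes on the side away from the lock. Seated, the peg tips stand 6 mm out of the flange.
- cassette: Adapter cassette, loose, upright on the bench, about 0.5 kg: aluminium flange 120 (x) by 140 (y) by 12 mm, grey body 84 by 80 mm on it up to z 24 mm with two rows of brass jacks, black lifting bar above, 62 mm tall in all. Origin: centre of its underside, z up. Guide holes through the flange: round, 12.5 mm, at x +35, y +56 mm; slot 12.5 (x) by 17 mm (y) at x +35, y -56 mm.
- handle (a point): Middle of the cassette's lifting bar, 54 mm above its underside, over the centre of mass. The bar runs along the cassette's x: 90 mm long, 12 mm wide (y), 16 mm high; open below it from z 24 to 46 mm between posts at x -36 and +36 mm.
- lock (a joint): Slide lock, in m along tester +x: 0 = drawn fully back (away from the cassette), 0.026 = fully home, its tongue 12 mm over the flange edge of the seated cassette with 2 mm air. Moves with about 3 N of friction and stays where left. Above 0.014 the tongue is in the way of the cassette; an unseated cassette stops it.
- lock_grip (a point): Middle of the top of the lock's upright black thumb grip, 97 mm above the bench; moves with the lock; at lock 0 it is at tester x -114, y 0. Grip 16 (tester x) by 20 mm (tester y), 34 mm tall on a 4 mm steel tongue, 30 mm wide, whose tip is 40 mm ahead (tester +x). The track's rails beside it end 32 mm below the grip's top.
- meter: Bystander: red and black hand multimeter lying on its back, 150x79x41 mm; origin at the centre of its underside.
- tape_roll: Bystander: amber tape roll lying flat, 62 mm wide, 20 mm high; origin at the centre of its underside.
- can: Bystander: light plastic can with a black lid, 53 mm wide, 107 mm tall; origin at the centre of its underside.
- driver: Bystander: small screwdriver with red handle lying flat, 144 mm long, 19 mm thick; origin at the centre of its underside.
- peg_left (a point): Tip of the tester's left steel guide peg, at tester x +35, y +56 mm, 18 mm above the deck. 10 mm thick, the upper 7 mm tapering like a bullet to a 2.4 mm tip.
- peg_right (a point): Tip of the like right guide peg, at tester x +35, y -56 mm.

How it is judged:
By the outcome, as a careful person would: the job done as asked, in the order asked, and still so for the second after the job is handed in, with the robot touching nothing.
It also fails if it takes over 54 s, if anything falls off the work surface, if the arm or the gripper's body presses on something with over 40 N, if the wrist force passes 120 N, or if a joint passes its speed limit or range.

## Working session

There is one attempt and no reset: what is moved stays moved. The work goes in short steps, Python scripts to look and compute and a tool call to move; the robot and the scene stay as the last step left them, time stands still between calls to the robot, and variables do not carry over. Pictures are saved under pics/ and viewed, at most 10 in all, crops included, and the job is handed in when it is done.

Besides the shell and the picture viewer there is one more tool, called after "Emit:" in YAML: its name, and indented under it one key for each argument. move_arm: Moves the arm, as the interface text tells. Its arguments: {"type":"object","properties":{"rows":{"type":"array"},"grip_force":{"type":"number"}},"required":["rows"]}

```bash
ls; mkdir -p pics
python3 - <<'E'
from bench import sense,snapshot,calibration
import cv2,numpy as np
s=sense();print({k:np.round(v,3).tolist() for k,v in s.items()})
ims=[]
for n in("scene","top"):
    p,d=snapshot(n);c=calibration(n);print(n,{k:np.round(v,4).tolist() for k,v in c.items()});ims.append(p)
    np.savez(f"pics/{n}0.npz",p=p,d=d)
    cv2.imwrite(f"pics/{n}0.png",p[:,:,::-1])
print(calibration("wrist"))
E
```

```text
pics
{'t': 0.0, 'joint_positions': [-1.462, 0.053, 1.614, 0.0, 1.476, -0.119], 'dq': [-0.002, -0.001, 0.001, -0.0, -0.001, 0.001], 'tau': [-0.001, -39.368, -37.018, -0.0, 0.007, -0.0], 'tool_pos': [0.141, -0.608, 0.23], 'eef_rot': [-3.14, -0.0, 0.228], 'wrist_force': [-0.387, -0.374, 0.34], 'moment': [0.002, 0.014, -0.049], 'grasp_force': 0.0, 'opening': 0.085}
scene {'intrinsics': [[447.2725, 0.0, 320.8553], [0.0, 447.2725, 197.1879], [0.0, 0.0, 1.0]], 'k1': 0.0365, 'R': [[0.8764, -0.4815, 0.007], [-0.2446, -0.4577, -0.8548], [0.4148, 0.7474, -0.5189]], 't': [-0.5716, 0.1417, 1.1906]}
top {'intrinsics': [[398.4924, 0.0, 322.9395], [0.0, 398.4924, 195.147], [0.0, 0.0, 1.0]], 'k1': 0.0111, 'R': [[0.0234, -0.9996, 0.0182], [-0.9955, -0.025, -0.0918], [0.0922, -0.016, -0.9956]], 't': [-0.1511, 0.5732, 1.1656]}
{'intrinsics': array([[339.88208908,   0.        , 323.14140137],
       [  0.        , 339.88208908, 196.42755947],
       [  0.        ,   0.        ,   1.        ]]), 'k1': -0.047168037308081306, 'T_tool_cam': array([[ 1.67931530e-04, -9.47278102e-01, -3.20412498e-01,
         8.34723531e-02],
       [ 9.99999939e-01,  2.56990519e-04, -2.35664876e-04,
        -7.08130645e-04],
       [ 3.05583150e-04, -3.20412439e-01,  9.47278088e-01,
        -1.42900285e-01],
       [ 0.00000000e+00,  0.00000000e+00,  0.00000000e+00,
         1.00000000e+00]])}
```

View pics/top0.png

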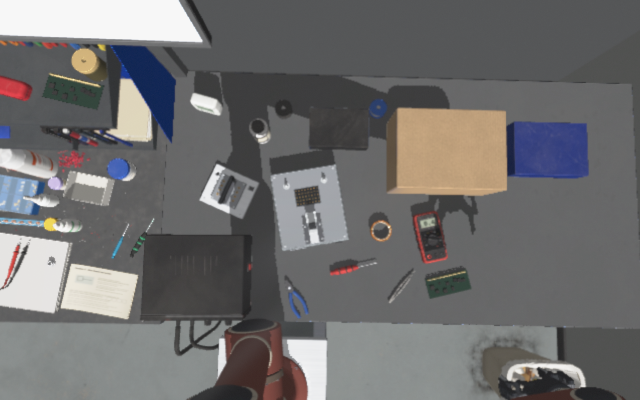

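View pics/scene0.png

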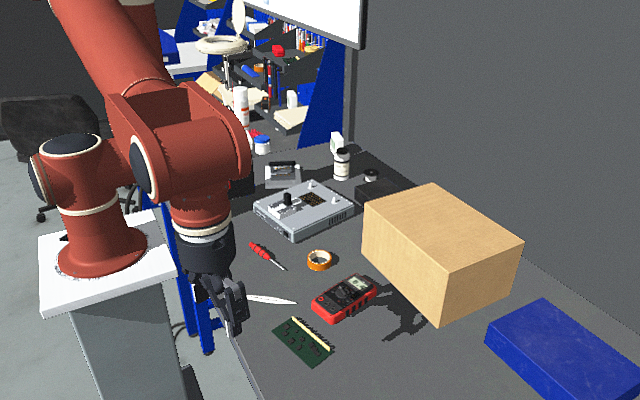

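The top view shows the tester at about (309,208), its lock below at (311,228) and pegs at (286,184) and (331,178). The cassette is at (229,190), turned, and the can at (260,130). The scene view confirms the layout.

```bash
cat > h.py <<'E'
import numpy as np,cv2
from bench import *
from scipy.spatial.transform import Rotation as Ro
def cam(n,s=None):
    c=calibration(n);K=c["intrinsics"]
    if n=="wrist":
        T=np.eye(4);T[:3,:3]=Ro.from_euler('xyz',s["eef_rot"]).as_matrix();T[:3,3]=s["tool_pos"]
        T=T@c["T_tool_cam"]
    else:
        T=np.eye(4);T[:3,:3]=c["R"].T;T[:3,3]=-c["R"].T@c["t"]
    return K,c["k1"],T
def slopes(K,k1,uv):
    uv=np.asarray(uv,float).reshape(-1,1,2)
    return cv2.undistortPoints(uv,K,np.array([k1,0,0,0.]),None)[:,0]
def cloud(n,d,mask,s=None):
    K,k1,T=cam(n,s);v,u=np.where(mask&(d>0));xy=slopes(K,k1,np.c_[u,v]);z=d[v,u]
    P=np.c_[xy*z[:,None],z];return P@T[:3,:3].T+T[:3,3],np.c_[u,v]
def onplane(n,uv,z,s=None):
    K,k1,T=cam(n,s);xy=slopes(K,k1,uv);r=np.c_[xy,np.ones(len(xy))]@T[:3,:3].T;o=T[:3,3]
    return o+r*((z-o[2])/r[:,2])[:,None]
def project(n,X,s=None):
    K,k1,T=cam(n,s);Y=(np.atleast_2d(X)-T[:3,3])@T[:3,:3];xy=Y[:,:2]/Y[:,2:]
    r2=(xy**2).sum(1,keepdims=True);xy=xy*(1+k1*r2);return xy@np.diag([K[0,0],K[1,1]])+K[:2,2]
def rel(pos,rpy,s=None):
    """tool-frame shift (cm) and rotvec from the measured pose to target"""
    s=s or sense();R=Ro.from_euler('xyz',s["eef_rot"]);
    print("shift cm",np.round(R.inv().apply(np.array(pos)-s["tool_pos"])*100,2),"rv",np.round((R.inv()*Ro.from_euler('xyz',rpy)).as_rotvec(),4))
E
python3 - <<'E'
from h import *
p,d=snapshot("top")
for l in("tester","cassette","handle","lock","lock_grip","peg_left","peg_right","can","meter","driver","tape_roll"):
    r=silhouettes(l,"top")
    for q in r[:2]:
        P,_=cloud("top",d,q["region"])
        if not len(P):continue
        print(l,round(q["score"],2),q["extent"],"med",np.median(P,0).round(3),"min",np.percentile(P,2,axis=0).round(3),"max",np.percentile(P,98,axis=0).round(3))
        for z0,z1 in {"tester":[(.035,.055)],"cassette":[(.004,.018),(.018,.03),(.045,.07)]}.get(l,[]):
            m=(P[:,2]>z0)&(P[:,2]<z1)
            if m.sum()>5:
                c,wh,a=cv2.minAreaRect(P[m,:2].astype(np.float32)*1000);print("  rect",z0,np.round(c,1),np.round(wh,1),round(a,2),m.sum(),P[m,2].mean().round(4))
E
```

```text
tester 0.72 [268.7, 165.6, 345.6, 250.3] med [ 0.537 -0.095  0.045] min [ 0.425 -0.197  0.039] max [0.65  0.005 0.067]
  rect 0.035 [539.6 -94.7] [228.2 199.4] 11.17 4604 0.0449
cassette 0.88 [198.0, 169.9, 259.3, 218.8] med [0.58  0.143 0.014] min [0.515 0.075 0.   ] max [0.647 0.221 0.063]
  rect 0.004 [582.3 148. ] [142.4 120. ] 67.85 1029 0.012
  rect 0.018 [589.4 152.1] [100.7 105.9] 66.79 600 0.0242
  rect 0.045 [582.3 147.8] [13.3 89.2] 66.86 153 0.0602
handle 0.59 [197.0, 164.1, 259.6, 217.7] med [0.58  0.145 0.014] min [0.515 0.076 0.002] max [0.648 0.222 0.063]
lock 0.54 [270.1, 166.5, 350.1, 249.6] med [ 0.536 -0.095  0.045] min [ 0.427 -0.195  0.039] max [0.65  0.003 0.067]
lock 0.52 [305.8, 212.0, 319.1, 233.1] med [ 0.495 -0.104  0.064] min [ 0.466 -0.119  0.058] max [ 0.521 -0.086  0.099]
lock_grip 0.57 [302.4, 211.6, 317.2, 232.1] med [ 0.497 -0.104  0.064] min [ 0.466 -0.119  0.059] max [ 0.522 -0.088  0.099]
peg_left 0.82 [269.2, 159.6, 346.9, 250.2] med [ 0.537 -0.095  0.045] min [ 0.427 -0.198  0.035] max [0.652 0.006 0.066]
peg_right 0.78 [271.1, 163.9, 349.1, 251.1] med [ 0.537 -0.095  0.045] min [ 0.426 -0.195  0.038] max [0.651 0.006 0.067]
meter 0.7 [198.5, 167.3, 260.7, 221.0] med [0.58  0.143 0.015] min [0.517 0.075 0.007] max [0.647 0.22  0.063]
meter 0.65 [411.6, 211.2, 448.2, 266.7] med [ 0.46  -0.458  0.028] min [ 0.389 -0.503  0.011] max [ 0.529 -0.414  0.037]
driver 0.57 [329.8, 264.1, 357.7, 274.2] med [ 0.356 -0.205  0.016] min [ 0.343 -0.242 -0.002] max [ 0.37  -0.165  0.02 ]
tape_roll 0.55 [370.4, 221.2, 390.6, 243.1] med [ 0.473 -0.309  0.019] min [ 0.447 -0.339  0.006] max [ 0.504 -0.281  0.024]
```

Run:
```python
import cv2
p=cv2.imread("pics/top0.png")
cv2.imwrite("pics/crop1.png",cv2.resize(p[155:255,190:350],None,fx=5,fy=5,interpolation=cv2.INTER_CUBIC))
from h import *
rel([0.50,-0.10,0.25],[np.pi,0,0.195])
```

```text
shift cm [ 46.45 -41.47  -1.87] rv [ 0.0001 -0.      0.0328]
```

View pics/crop1.png

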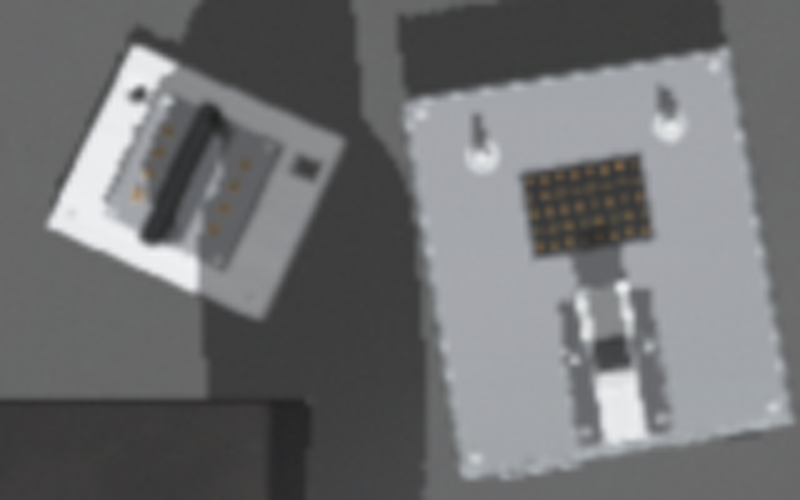

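The cassette's holes are on its upper side, the round one at (140,93) and the slot at (305,167), so its yaw is about -23°. Tester yaw is about +11°. The lock grip is at (612,352).

Run:
```python
from h import *
rel([0.575,-0.088,0.25],[np.pi,0,0.195])
```

```text
shift cm [ 54.03 -40.94  -1.87] rv [ 0.0001 -0.      0.0328]
```

Emit:
move_arm:
  rows:
    - {"tx": 4, "ty": -4, "tz": -0.5}
    - {"tx": 4.5, "ty": -4.1, "tz": -0.5, "wz": 0.0328}
    - {"tx": 4.5, "ty": -4.1, "tz": -0.5}
    - {"tx": 4.5, "ty": -4.1, "tz": -0.37}
    - {"tx": 4.5, "ty": -4.1}
    - {"tx": 4.5, "ty": -4.1}
    - {"tx": 4.5, "ty": -4.1}
    - {"tx": 4.5, "ty": -4.1}
    - {"tx": 4.5, "ty": -4}
    - {"tx": 4.5, "ty": -2}

```text
invalid input at $.rows[0]: expected keys jaw, tx, ty, tz, wx, wy, wz
```

Run:
```python
from h import *
s=sense();print(s["t"],s["tool_pos"],s["eef_rot"],s["wrist_force"])
rel([0.575,-0.088,0.25],[np.pi,0,0.195])
```

```text
0.7 [ 0.14115062 -0.60884889  0.23135154] [ 3.14153965e+00 -6.94721721e-06  2.27815083e-01] [-0.64303332  0.05788781  0.18229406]
shift cm [ 54.03 -40.94  -1.87] rv [ 0.0001 -0.      0.0328]
```

Emit:
move_arm:
  rows:
    - {"jaw": 100, "tx": 4, "ty": -4, "tz": -0.5, "wx": 0, "wy": 0, "wz": 0}
    - {"jaw": 100, "tx": 4.5, "ty": -4.1, "tz": -0.5, "wx": 0, "wy": 0, "wz": 0}
    - {"jaw": 100, "tx": 4.5, "ty": -4.1, "tz": -0.5, "wx": 0, "wy": 0, "wz": 0}
    - {"jaw": 100, "tx": 4.5, "ty": -4.1, "tz": -0.37, "wx": 0, "wy": 0, "wz": 0}
    - {"jaw": 100, "tx": 4.5, "ty": -4.1, "tz": 0, "wx": 0, "wy": 0, "wz": 0}
    - {"jaw": 100, "tx": 4.5, "ty": -4.1, "tz": 0, "wx": 0, "wy": 0, "wz": 0}
    - {"jaw": 100, "tx": 4.5, "ty": -4.1, "tz": 0, "wx": 0, "wy": 0, "wz": 0}
    - {"jaw": 100, "tx": 4.5, "ty": -4.1, "tz": 0, "wx": 0, "wy": 0, "wz": 0}
    - {"jaw": 100, "tx": 4.5, "ty": -4.1, "tz": 0, "wx": 0, "wy": 0, "wz": 0}
    - {"jaw": 100, "tx": 4.5, "ty": -4.1, "tz": 0, "wx": 0, "wy": 0, "wz": 0}

```text
t: 1.95
tool_pos: [0.4832, -0.1081, 0.2505]
eef_rot: [3.141, -0.001, 0.228]
wrist_force: [0.9, -1.3, 0.8]
opening: 0.0854
grasp_force: 0.0
```

Emit:
move_arm:
  rows:
    - {"jaw": 100, "tx": 5, "ty": -0.1, "tz": 0, "wx": 0, "wy": 0, "wz": 0}
    - {"jaw": 100, "tx": 4.5, "ty": 0, "tz": 0, "wx": 0, "wy": 0, "wz": 0.0328}
    - {"jaw": 100, "tx": 0, "ty": 0, "tz": 0, "wx": 0, "wy": 0, "wz": 0}
    - {"jaw": 100, "tx": 0, "ty": 0, "tz": 0, "wx": 0, "wy": 0, "wz": 0}

```text
t: 2.45
tool_pos: [0.5742, -0.0875, 0.2499]
eef_rot: [-3.141, 0.001, 0.195]
wrist_force: [0.5, -0.8, -0.3]
opening: 0.0856
grasp_force: 0.0
```

Run:
```python
from h import *
s=sense();print(s["t"],s["tool_pos"],s["eef_rot"],s["wrist_force"])
p,d=snapshot("wrist");cv2.imwrite("pics/w1.png",p[:,:,::-1]);np.savez("pics/w1.npz",p=p,d=d,**s)
P,uv=cloud("wrist",d,d>0,s)
m=(abs(P[:,2]-.045)<.004)&(abs(P[:,0]-.55)<.2)
print(P[m].mean(0),m.sum())
m=(P[:,2]>.08)&(P[:,2]<.105)&(P[:,0]<.53);print("grip",m.sum(),P[m].min(0),P[m].max(0),np.median(P[m],0))
```

```text
2.45 [ 0.57422328 -0.08751952  0.24985963] [-3.14145978e+00  7.45888471e-04  1.95278583e-01] [ 0.48654172 -0.79056932 -0.29321373]
[ 0.56149435 -0.09324355  0.04544693] 34446
grip 3265 [ 0.24498996 -0.11714852  0.08000174] [0.49421632 0.23525784 0.10499719] [0.45345341 0.10338093 0.09333852]
```

View pics/w1.png

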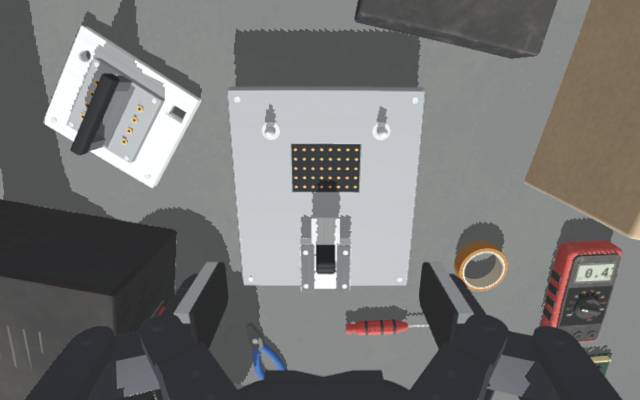

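The wrist view shows the whole tester, with pegs at (271,131) and (381,131) and the lock grip near (326,250). The cassette's holes are at (85,56) and (177,113).

```bash
cat >> h.py <<'E'
def rect(P,z0,z1):
    m=(P[:,2]>z0)&(P[:,2]<z1);c,wh,a=cv2.minAreaRect(P[m,:2].astype(np.float32)*1000)
    print("rect",z0,np.round(c,1),np.round(wh,1),round(a,2),m.sum());return np.array(c),wh,a
def box(d,u0,v0,u1,v1):
    m=np.zeros(d.shape,bool);m[v0:v1,u0:u1]=1;return m
E
python3 - <<'E'
from h import *
f=np.load("pics/w1.npz");d=f["d"];p=f["p"];s={k:f[k] for k in("tool_pos","eef_rot")}
P,_=cloud("wrist",d,box(d,220,80,430,295),s)
rect(P,.038,.05)
for b in((255,110,290,145),(365,110,400,145)):
    P,uv=cloud("wrist",d,box(d,*b),s)
    m=(P[:,2]>.052);print("peg",m.sum(),P[m].mean(0).round(4),P[m].min(0).round(4),P[m].max(0).round(4))
P,_=cloud("wrist",d,box(d,300,215,352,292),s)
m=P[:,2]>.092;print("griptop",m.sum(),P[m].min(0).round(4),P[m].max(0).round(4),P[m].mean(0).round(4));rect(P,.092,.11)
P,_=cloud("wrist",d,box(d,40,20,205,190),s)
rect(P,.008,.016);rect(P,.055,.07)
# expected peg bases/tips projections
yaw=0.195;o=np.array([.5749,-.0877]);R=np.array([[np.cos(yaw),-np.sin(yaw)],[np.sin(yaw),np.cos(yaw)]])
for y in(.056,-.056):
    for z in(.045,.063):print(project("wrist",np.r_[o+R@[.035,y],z],s).round(1))
cv2.imwrite("pics/c2.png",cv2.resize(np.vstack([np.hstack([p[95:150,245:300],p[95:150,355:410]]),np.hstack([p[210:265,298:353],p[240:295,298:353]])]),None,fx=5,fy=5,interpolation=cv2.INTER_CUBIC)[:,:,::-1])
E
```

```text
rect 0.038 [541.6 -95.5] [226.3 200. ] 11.12 32797
peg 85 [ 0.6005 -0.028   0.0599] [ 0.5958 -0.0322  0.0531] [ 0.6046 -0.0223  0.0646]
peg 88 [ 0.6215 -0.1356  0.0596] [ 0.6163 -0.1409  0.0523] [ 0.6258 -0.1317  0.0647]
griptop 305 [ 0.4758 -0.1171  0.0921] [ 0.4938 -0.0964  0.0993] [ 0.4862 -0.1065  0.0968]
rect 0.092 [ 485.  -106.7] [16.4 19. ] 10.88 305
rect 0.008 [583.4 148. ] [142.2 121.4] 67.36 7207
rect 0.055 [583.5 147. ] [13.1 89.9] 67.48 1327
[[269.2 131.2]]
[[266.4 133.8]]
[[379.4 131.3]]
[[382.3 133.9]]
```

View pics/c2.png

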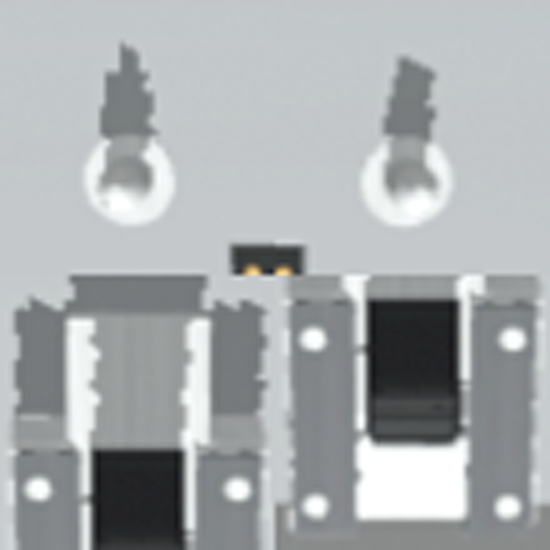

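Run:
```python
from h import *
rel([0.4856,-0.1065,0.075],[np.pi,0,0.194])
```

```text
shift cm [-9.03  0.13 17.51] rv [0.0001 0.0003 0.0007]
```

Emit:
move_arm:
  grip_force: 30
  rows:
    - {"jaw": 60, "tx": -4.5, "ty": 0.13, "tz": 4, "wx": 0, "wy": 0, "wz": 0}
    - {"jaw": 60, "tx": -4.5, "ty": 0, "tz": 4, "wx": 0, "wy": 0, "wz": 0}
    - {"jaw": 60, "tx": 0, "ty": 0, "tz": 4, "wx": 0, "wy": 0, "wz": 0}
    - {"jaw": 60, "tx": 0, "ty": 0, "tz": 3, "wx": 0, "wy": 0, "wz": 0}
    - {"jaw": 60, "tx": 0, "ty": 0, "tz": 2.5, "wx": 0, "wy": 0, "wz": 0}
    - {"jaw": 10, "tx": 0, "ty": 0, "tz": 0, "wx": 0, "wy": 0, "wz": 0}
    - {"jaw": 10, "tx": 0, "ty": 0, "tz": 0, "wx": 0, "wy": 0, "wz": 0}
    - {"jaw": 10, "tx": 0, "ty": 0, "tz": 0, "wx": 0, "wy": 0, "wz": 0}
    - {"jaw": 10, "tx": 0, "ty": 0, "tz": 0, "wx": 0, "wy": 0, "wz": 0}

```text
t: 3.62
tool_pos: [0.4868, -0.1068, 0.0761]
eef_rot: [3.14, -0.0, 0.195]
wrist_force: [-2.4, -2.4, 1.3]
opening: 0.0193
grasp_force: 33.2
```

Emit:
move_arm:
  rows:
    - {"jaw": 10, "tx": -0.7, "ty": 0, "tz": 0, "wx": 0, "wy": 0, "wz": 0}
    - {"jaw": 10, "tx": -0.7, "ty": 0, "tz": 0, "wx": 0, "wy": 0, "wz": 0}
    - {"jaw": 10, "tx": -0.5, "ty": 0, "tz": 0, "wx": 0, "wy": 0, "wz": 0}
    - {"jaw": 10, "tx": 0, "ty": 0, "tz": 0, "wx": 0, "wy": 0, "wz": 0}
    - {"jaw": 10, "tx": 0, "ty": 0, "tz": 0, "wx": 0, "wy": 0, "wz": 0}

```text
t: 4.25
tool_pos: [0.4682, -0.1104, 0.0761]
eef_rot: [3.14, -0.0, 0.195]
wrist_force: [0.2, -2.0, 6.9]
opening: 0.0192
grasp_force: 33.9
```

Emit:
move_arm:
  rows:
    - {"jaw": 10, "tx": -0.2, "ty": 0, "tz": 0, "wx": 0, "wy": 0, "wz": 0}
    - {"jaw": 10, "tx": 0, "ty": 0, "tz": 0, "wx": 0, "wy": 0, "wz": 0}
    - {"jaw": 10, "tx": 0, "ty": 0, "tz": 0, "wx": 0, "wy": 0, "wz": 0}

```text
t: 4.62
tool_pos: [0.4669, -0.1107, 0.0761]
eef_rot: [3.14, -0.002, 0.195]
wrist_force: [3.1, -2.8, 5.7]
opening: 0.0193
grasp_force: 33.9
```

Emit:
move_arm:
  rows:
    - {"jaw": 10, "tx": -0.2, "ty": 0, "tz": 0, "wx": 0, "wy": 0, "wz": 0}
    - {"jaw": 10, "tx": 0, "ty": 0, "tz": 0, "wx": 0, "wy": 0, "wz": 0}
    - {"jaw": 10, "tx": 0, "ty": 0, "tz": 0, "wx": 0, "wy": 0, "wz": 0}

```text
t: 5.0
tool_pos: [0.4659, -0.1109, 0.0761]
eef_rot: [3.14, -0.005, 0.195]
wrist_force: [6.5, -2.3, 3.8]
opening: 0.0193
grasp_force: 33.4
```

Emit:
move_arm:
  rows:
    - {"jaw": 10, "tx": -0.1, "ty": 0, "tz": 0, "wx": 0, "wy": 0, "wz": 0}
    - {"jaw": 10, "tx": 0, "ty": 0, "tz": 0, "wx": 0, "wy": 0, "wz": 0}
    - {"jaw": 10, "tx": 0, "ty": 0, "tz": 0, "wx": 0, "wy": 0, "wz": 0}

```text
t: 5.38
tool_pos: [0.4658, -0.1109, 0.0762]
eef_rot: [3.14, -0.007, 0.195]
wrist_force: [11.3, -1.6, -0.0]
opening: 0.019
grasp_force: 33.1
```

Emit:
move_arm:
  rows:
    - {"jaw": 70, "tx": 0.2, "ty": 0, "tz": 0, "wx": 0, "wy": 0, "wz": 0}
    - {"jaw": 70, "tx": 0, "ty": 0, "tz": 0, "wx": 0, "wy": 0, "wz": 0}
    - {"jaw": 70, "tx": 0, "ty": 0, "tz": 0, "wx": 0, "wy": 0, "wz": 0}
    - {"jaw": 70, "tx": 0, "ty": 0, "tz": -5, "wx": 0, "wy": 0, "wz": 0}
    - {"jaw": 70, "tx": 0, "ty": 0, "tz": -6, "wx": 0, "wy": 0, "wz": 0}
    - {"jaw": 70, "tx": 3.3, "ty": -4.6, "tz": -1.4, "wx": 0, "wy": 0, "wz": 0}
    - {"jaw": 70, "tx": 3.3, "ty": -4.6, "tz": 0, "wx": 0, "wy": 0, "wz": 0}
    - {"jaw": 70, "tx": 3.3, "ty": -4.6, "tz": 0, "wx": 0, "wy": 0, "wz": 0}
    - {"jaw": 70, "tx": 3.3, "ty": -4.6, "tz": 0, "wx": 0, "wy": 0, "wz": 0}
    - {"jaw": 70, "tx": 3.3, "ty": -4.7, "tz": 0, "wx": 0, "wy": 0, "wz": 0}

```text
t: 6.62
tool_pos: [0.5821, 0.1498, 0.1985]
eef_rot: [3.141, 0.001, 0.195]
wrist_force: [-0.3, 0.3, 0.1]
opening: 0.0599
grasp_force: 0.0
```

Emit:
move_arm:
  rows:
    - {"jaw": 70, "tx": 0, "ty": 0, "tz": 0, "wx": 0, "wy": 0, "wz": 0.15}
    - {"jaw": 70, "tx": 0, "ty": 0, "tz": 0, "wx": 0, "wy": 0, "wz": 0.15}
    - {"jaw": 70, "tx": 0, "ty": 0, "tz": 0, "wx": 0, "wy": 0, "wz": 0.15}
    - {"jaw": 70, "tx": 0, "ty": 0, "tz": 0, "wx": 0, "wy": 0, "wz": 0.14}
    - {"jaw": 70, "tx": 0, "ty": 0, "tz": 0, "wx": 0, "wy": 0, "wz": 0}
    - {"jaw": 70, "tx": 0, "ty": 0, "tz": 0, "wx": 0, "wy": 0, "wz": 0}

```text
t: 7.38
tool_pos: [0.5818, 0.1481, 0.1987]
eef_rot: [3.141, 0.001, -0.393]
wrist_force: [0.1, 0.3, 0.1]
opening: 0.0596
grasp_force: 0.0
```

Run:
```python
from h import *
s=sense();print(s["t"],s["tool_pos"],s["eef_rot"])
p,d=snapshot("wrist");cv2.imwrite("pics/w2.png",p[:,:,::-1]);np.savez("pics/w2.npz",p=p,d=d,**s)
P,uv=cloud("wrist",d,d>0,s)
m=(abs(P[:,0]-.583)<.09)&(abs(P[:,1]-.148)<.09);P=P[m]
rect(P,.008,.016);rect(P,.055,.066)
```

```text
7.375 [0.58181907 0.14806288 0.19866579] [ 3.14119726e+00  6.94213350e-04 -3.93087471e-01]
rect 0.008 [583.6 147.5] [140.3 121.2] 67.72 9003
rect 0.055 [583.6 147. ] [11.7 89.1] 67.21 1407
```

View pics/w2.png

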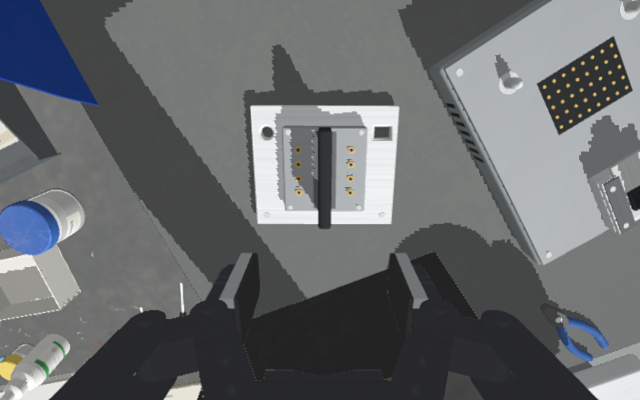

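The cassette is square to the tool. Its round hole is at (267,132), its slot at (382,132) and its bar along column 325.

Run:
```python
from h import *
f=np.load("pics/w2.npz");p=f["p"];s={k:f[k] for k in("tool_pos","eef_rot")}
g=p.mean(2)
H=[]
for (u0,v0,u1,v1) in((257,122,277,142),(370,122,395,142)):
    c=g[v0:v1,u0:u1];m=(c<140)
    n,l,st,ce=cv2.connectedComponentsWithStats(m.astype(np.uint8));i=1+st[1:,4].argmax()
    x,y,w,h=st[i,:4];print(st[i],ce[i]+[u0,v0])
    q=onplane("wrist",[[u0+x+w/2-.5,v0+y+h/2-.5]],.012,s)[0];H.append(q);print(q.round(4))
m=(H[0]+H[1])/2;dv=H[0]-H[1];yaw=np.arctan2(-dv[0],dv[1]);print("dist",np.linalg.norm(dv),"yaw",np.degrees(yaw))
print("origin",m[:2]-.035*np.array([np.cos(yaw),np.sin(yaw)]))
rel([0.5836,0.1475,0.034],[np.pi,0,-.393])
```

```text
[  5   5  12  12 112] [266.97321429 132.46428571]
[0.6364 0.1848 0.012 ]
[  4   5  17  12 196] [382.29591837 132.46938776]
[0.5941 0.0827 0.012 ]
dist 0.11050221768325212 yaw -22.510729675305047
origin [0.5829037  0.14713971]
shift cm [ 1.900e-01 -1.000e-02  1.648e+01] rv [ 0.0003  0.0005 -0.0005]
```

Emit:
move_arm:
  grip_force: 60
  rows:
    - {"jaw": 60, "tx": 0.15, "ty": 0, "tz": 4.5, "wx": 0, "wy": 0, "wz": 0}
    - {"jaw": 60, "tx": 0, "ty": 0, "tz": 4.5, "wx": 0, "wy": 0, "wz": 0}
    - {"jaw": 60, "tx": 0, "ty": 0, "tz": 4, "wx": 0, "wy": 0, "wz": 0}
    - {"jaw": 60, "tx": 0, "ty": 0, "tz": 2.5, "wx": 0, "wy": 0, "wz": 0}
    - {"jaw": 60, "tx": 0, "ty": 0, "tz": 0.9, "wx": 0, "wy": 0, "wz": 0}
    - {"jaw": 0, "tx": 0, "ty": 0, "tz": 0, "wx": 0, "wy": 0, "wz": 0}
    - {"jaw": 0, "tx": 0, "ty": 0, "tz": 0, "wx": 0, "wy": 0, "wz": 0}
    - {"jaw": 0, "tx": 0, "ty": 0, "tz": 0, "wx": 0, "wy": 0, "wz": 0}
    - {"jaw": 0, "tx": 0, "ty": 0, "tz": 0, "wx": 0, "wy": 0, "wz": 0}

```text
t: 8.55
tool_pos: [0.5849, 0.1476, 0.037]
eef_rot: [-3.14, -0.003, -0.395]
wrist_force: [0.4, -1.1, 6.1]
opening: 0.011
grasp_force: 61.2
```

Emit:
move_arm:
  rows:
    - {"jaw": 0, "tx": 0, "ty": 0, "tz": -1, "wx": 0, "wy": 0, "wz": 0}
    - {"jaw": 0, "tx": 0, "ty": 0, "tz": -3, "wx": 0, "wy": 0, "wz": 0}
    - {"jaw": 0, "tx": 0, "ty": 0, "tz": -4, "wx": 0, "wy": 0, "wz": 0}
    - {"jaw": 0, "tx": 0, "ty": 0, "tz": -4, "wx": 0, "wy": 0, "wz": 0}
    - {"jaw": 0, "tx": 0, "ty": 0, "tz": -2, "wx": 0, "wy": 0, "wz": 0}
    - {"jaw": 0, "tx": 0, "ty": 0, "tz": 0, "wx": 0, "wy": 0, "wz": 0}
    - {"jaw": 0, "tx": 0, "ty": 0, "tz": 0, "wx": 0, "wy": 0, "wz": 0}

```text
t: 9.43
tool_pos: [0.582, 0.1474, 0.1724]
eef_rot: [3.14, 0.004, -0.395]
wrist_force: [-0.3, -0.3, -4.5]
opening: 0.0108
grasp_force: 59.9
```

Run:
```python
from h import *
s=sense();print(s["t"],s["tool_pos"],s["eef_rot"],s["wrist_force"],s["opening"])
rel([.5768+.0013,-.0886,.178],[np.pi,0,.194])
p,d=snapshot("wrist");cv2.imwrite("pics/w3.png",p[:,:,::-1]);np.savez("pics/w3.npz",p=p,d=d,**s)
```

```text
9.425 [0.58204529 0.14738484 0.17236422] [ 3.13954877  0.00366243 -0.3950346 ] [-0.25588185 -0.33189311 -4.4941351 ] 0.010848018906039782
shift cm [ 8.72 21.93 -0.55] rv [ 0.0009  0.0042 -0.589 ]
```

View pics/w3.png

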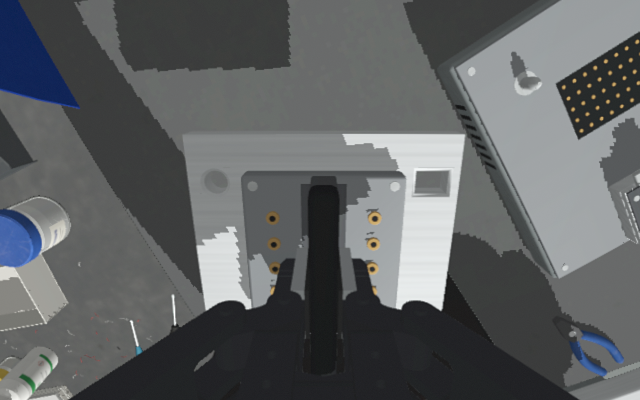

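The cassette hangs from the gripper. Its round hole shows at (216,182) and its slot at (432,182), so both can be measured in the tool frame.

```bash
cat >> h.py <<'E'
def held(f):
    p=f["p"];d=f["d"];g=p.mean(2)
    I={"tool_pos":np.zeros(3),"eef_rot":np.zeros(3)}
    Q=np.vstack([cloud("wrist",d,box(d,*b),I)[0] for b in((195,140,440,165),(192,205,230,225),(415,205,450,225),(205,228,238,295),(412,228,440,295))])
    A=np.c_[Q[:,:2],np.ones(len(Q))];w=np.ones(len(Q),bool)
    for _ in range(5):
        k=np.linalg.lstsq(A[w],Q[w,2],rcond=None)[0];w=abs(A@k-Q[:,2])<.003
    print("flange top plane tilt",k[:2].round(4),"z",k[2].round(4),w.sum(),len(Q))
    return k,I
def onpl(k,uv,I):
    K,k1,T=cam("wrist",I);xy=slopes(K,k1,uv);r=np.c_[xy,np.ones(len(xy))]@T[:3,:3].T;o=T[:3,3]
    t=(k[0]*o[0]+k[1]*o[1]+k[2]-o[2])/(r[:,2]-k[0]*r[:,0]-k[1]*r[:,1]);return o+r*t[:,None]
E
python3 - <<'E'
from h import *
f=np.load("pics/w3.npz");k,I=held(f);p=f["p"]
print(onpl(k,[[216,182],[432,182]],I).round(4))
# flange front edge line
print(onpl(k,[[184,134],[464,134]],I).round(4))
c=np.hstack([p[157:207,188:248],p[157:207,402:462]])
cv2.imwrite("pics/c3.png",cv2.resize(c,None,fx=6,fy=6,interpolation=cv2.INTER_CUBIC)[:,:,::-1])
E
```

```text
flange top plane tilt [ 0.0026 -0.0005] z 0.0247 11607 11627
[[ 0.034  -0.0565  0.0248]
 [ 0.034   0.055   0.0247]]
[[ 0.0587 -0.0701  0.0248]
 [ 0.0587  0.0685  0.0248]]
```

View pics/c3.png

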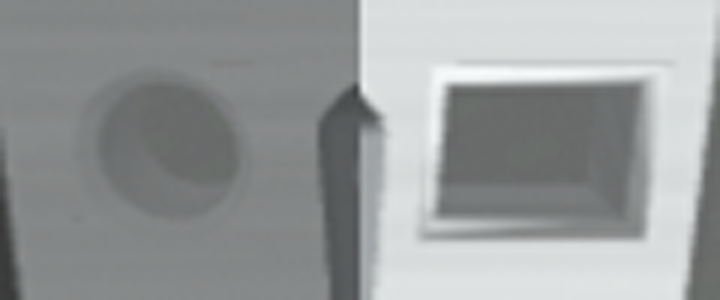

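Emit:
move_arm:
  rows:
    - {"jaw": 0, "tx": 0.4, "ty": 2.5, "tz": 0, "wx": 0, "wy": 0, "wz": 0}
    - {"jaw": 0, "tx": 0.6, "ty": 4.5, "tz": 0, "wx": 0, "wy": 0, "wz": 0}
    - {"jaw": 0, "tx": 0.6, "ty": 4.5, "tz": 0, "wx": 0, "wy": 0, "wz": 0}
    - {"jaw": 0, "tx": 0.6, "ty": 4.5, "tz": 0, "wx": 0, "wy": 0, "wz": 0}
    - {"jaw": 0, "tx": 0.6, "ty": 4.5, "tz": 0, "wx": 0, "wy": 0, "wz": 0}
    - {"jaw": 0, "tx": 0.6, "ty": 3.4, "tz": 0, "wx": 0, "wy": 0, "wz": 0}
    - {"jaw": 0, "tx": 0, "ty": 1.5, "tz": 0, "wx": 0, "wy": 0, "wz": 0}

```text
t: 10.35
tool_pos: [0.5157, -0.1012, 0.1731]
eef_rot: [3.141, 0.003, -0.397]
wrist_force: [0.2, -0.1, -4.4]
opening: 0.0109
grasp_force: 59.8
```

Emit:
move_arm:
  rows:
    - {"jaw": 0, "tx": 0, "ty": 0, "tz": 0, "wx": 0, "wy": 0, "wz": -0.1}
    - {"jaw": 0, "tx": 0, "ty": 0, "tz": 0, "wx": 0, "wy": 0, "wz": -0.14}
    - {"jaw": 0, "tx": 0, "ty": 0, "tz": 0, "wx": 0, "wy": 0, "wz": -0.14}
    - {"jaw": 0, "tx": 0, "ty": 0, "tz": 0, "wx": 0, "wy": 0, "wz": -0.12}
    - {"jaw": 0, "tx": 0, "ty": 0, "tz": 0, "wx": 0, "wy": 0, "wz": -0.089}
    - {"jaw": 0, "tx": 0, "ty": 0, "tz": 0, "wx": 0, "wy": 0, "wz": 0}
    - {"jaw": 0, "tx": 0, "ty": 0, "tz": 0, "wx": 0, "wy": 0, "wz": 0}

```text
t: 11.22
tool_pos: [0.5168, -0.0995, 0.1743]
eef_rot: [-3.141, 0.001, 0.193]
wrist_force: [-0.5, 0.9, -4.9]
opening: 0.0111
grasp_force: 59.8
```

Run:
```python
from h import *
s=sense();print(s["t"],s["tool_pos"],s["eef_rot"],s["wrist_force"],s["opening"])
p,d=snapshot("wrist");cv2.imwrite("pics/w4.png",p[:,:,::-1]);np.savez("pics/w4.npz",p=p,d=d,**s)
```

```text
11.225 [ 0.51683206 -0.09951791  0.17431154] [-3.14079677e+00  9.54802368e-04  1.93162159e-01] [-0.54243926  0.88510425 -4.94240082] 0.011086149850216918
```

View pics/w4.png

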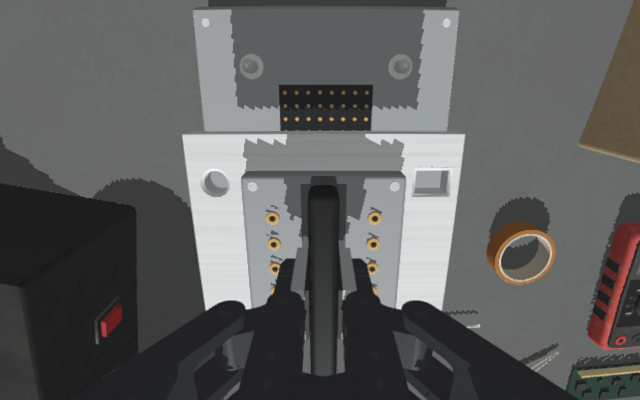

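The pegs show ahead of the cassette at (251,66) and (401,66), and the holes at (216,182) and (432,182), all in one picture.

Run:
```python
from h import *
f=np.load("pics/w4.npz");d=f["d"];p=f["p"];k,I=held(f)
h=onpl(k,[[215.8,182],[432,182]],I);print("holes",h.round(4))
D,_=cloud("wrist",d,box(d,215,20,440,45),I);dz=np.median(D[:,2]);A=np.c_[D[:,:2],np.ones(len(D))];kd=np.linalg.lstsq(A,D[:,2],rcond=None)[0];print("deck plane",kd.round(4),"deck z",dz,"world",f["tool_pos"][2]-dz)
R=[]
for b in((230,45,272,88),(380,45,422,88)):
    P,uv=cloud("wrist",d,box(d,*b),I);hh=kd[0]*P[:,0]+kd[1]*P[:,1]+kd[2]-P[:,2]
    m=hh>.012;u=hh>.003
    c,r=cv2.minEnclosingCircle(P[u,:2].astype(np.float32)*1000)
    print("peg n",u.sum(),"top",P[m].mean(0).round(4),"h",hh.max().round(4),"circ",np.round(c,1),round(r,1),"mid",((P[u].min(0)+P[u].max(0))/2).round(4))
    R.append(P[m].mean(0)[:2])
R=np.array(R);print("shift",((R-h[:,:2])*100).round(2),"mean",((R-h[:,:2]).mean(0)*100).round(2),"peg dist",np.linalg.norm(R[0]-R[1]))
c=np.hstack([p[42:92,226:276],p[42:92,376:426]]);cv2.imwrite("pics/c4.png",cv2.resize(c,None,fx=7,fy=7,interpolation=cv2.INTER_CUBIC)[:,:,::-1])
# deck side edges in tool frame
D,_=cloud("wrist",d,box(d,180,0,475,130),I);hh=kd[0]*D[:,0]+kd[1]*D[:,1]+kd[2]-D[:,2]
E=D[abs(hh)<.004];c,wh,a=cv2.minAreaRect(E[:,:2].astype(np.float32)*1000);print("deck part",np.round(c,1),np.round(wh,1),a)
```

```text
flange top plane tilt [ 0.0028 -0.0002] z 0.0246 11599 11618
holes [[ 0.0346 -0.0562  0.0247]
 [ 0.0346  0.0554  0.0247]]
deck plane [ 0.0048 -0.0004  0.1283] deck z 0.1288867159470795 world 0.045424827635848375
peg n 182 top [ 0.0952 -0.0547  0.1134] h 0.0193 circ [ 95.1 -55.1] 5.0 mid [ 0.0951 -0.0551  0.1174]
peg n 184 top [0.0951 0.0563 0.1133] h 0.0189 circ [95.1 57. ] 5.1 mid [0.0948 0.0569 0.1175]
shift [[6.06 0.15]
 [6.05 0.09]] mean [6.06 0.12] peg dist 0.11096020630083017
deck part [92.1  1.2] [ 88.6 196.6] 0.004090544767677784
```

View pics/c4.png

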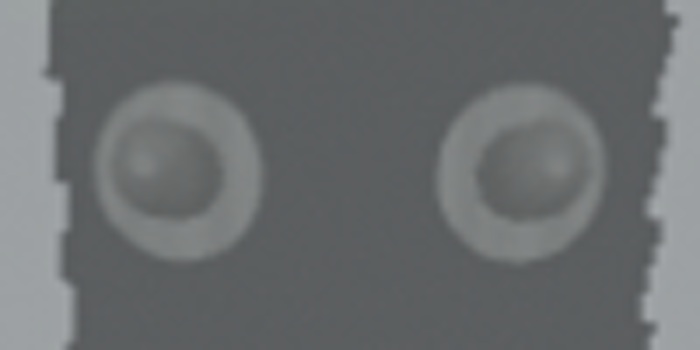

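Emit:
move_arm:
  rows:
    - {"jaw": 0, "tx": 2, "ty": 0.13, "tz": 0, "wx": 0, "wy": 0, "wz": 0}
    - {"jaw": 0, "tx": 2.5, "ty": 0, "tz": 0, "wx": 0, "wy": 0, "wz": 0}
    - {"jaw": 0, "tx": 1.5, "ty": 0, "tz": 1.5, "wx": 0, "wy": 0, "wz": 0}
    - {"jaw": 0, "tx": 0.06, "ty": 0, "tz": 2.5, "wx": 0, "wy": 0, "wz": 0}
    - {"jaw": 0, "tx": 0, "ty": 0, "tz": 2, "wx": 0, "wy": 0, "wz": 0}
    - {"jaw": 0, "tx": 0, "ty": 0, "tz": 0.7, "wx": 0, "wy": 0, "wz": 0}
    - {"jaw": 0, "tx": 0, "ty": 0, "tz": 0, "wx": 0, "wy": 0, "wz": 0}
    - {"jaw": 0, "tx": 0, "ty": 0, "tz": 0, "wx": 0, "wy": 0, "wz": 0}

```text
t: 12.28
tool_pos: [0.5776, -0.0898, 0.1093]
eef_rot: [3.141, -0.002, 0.194]
wrist_force: [1.1, 0.2, -4.6]
opening: 0.0112
grasp_force: 59.8
```

Run:
```python
from h import *
s=sense();print(s["t"],s["tool_pos"],s["eef_rot"],s["wrist_force"],s["opening"])
p,d=snapshot("wrist");cv2.imwrite("pics/w5.png",p[:,:,::-1]);np.savez("pics/w5.npz",p=p,d=d,**s)
c=np.hstack([p[157:207,188:248],p[157:207,402:462]]);cv2.imwrite("pics/c5.png",cv2.resize(c,None,fx=6,fy=6,interpolation=cv2.INTER_CUBIC)[:,:,::-1])
k,I=held(np.load("pics/w5.npz"));print(onpl(k,[[216,182],[432,182]],I).round(4))
```

```text
12.275 [ 0.5775652  -0.08983669  0.10926776] [ 3.14063321e+00 -1.90605195e-03  1.93823698e-01] [ 1.14039128  0.17096908 -4.59491283] 0.01116684335270067
flange top plane tilt [ 0.0027 -0.0006] z 0.0246 11616 11636
[[ 0.0346 -0.0561  0.0248]
 [ 0.0346  0.0554  0.0247]]
```

View pics/c5.png

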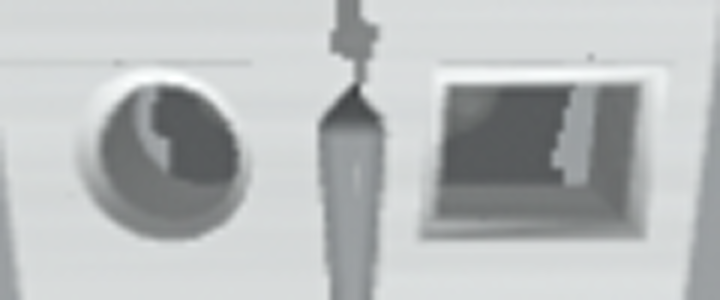

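Run:
```python
from h import *
I={"tool_pos":np.zeros(3),"eef_rot":np.zeros(3)}
for y,o in((-.0562,(188,157)),(.0554,(342,157))):
    for z in(.0247,.0367,.046,.053): print(y,z,((project("wrist",[.0346,y,z],I)[0]-o)*6).round(0))
```

```text
-0.0562 0.0247 [166. 150.]
-0.0562 0.0367 [205. 113.]
-0.0562 0.046 [233.  88.]
-0.0562 0.053 [252.  70.]
0.0554 0.0247 [541. 150.]
0.0554 0.0367 [501. 114.]
0.0554 0.046 [473.  88.]
0.0554 0.053 [454.  70.]
```

Emit:
move_arm:
  rows:
    - {"jaw": 0, "tx": 0, "ty": 0, "tz": 0.5, "wx": 0, "wy": 0, "wz": 0}
    - {"jaw": 0, "tx": 0, "ty": 0, "tz": 0.3, "wx": 0, "wy": 0, "wz": 0}
    - {"jaw": 0, "tx": 0, "ty": 0, "tz": 0, "wx": 0, "wy": 0, "wz": 0}
    - {"jaw": 0, "tx": 0, "ty": 0, "tz": 0, "wx": 0, "wy": 0, "wz": 0}

```text
t: 12.82
tool_pos: [0.5768, -0.0896, 0.1]
eef_rot: [-3.142, 0.0, 0.194]
wrist_force: [0.0, -0.3, -5.6]
opening: 0.0111
grasp_force: 59.9
```

Run:
```python
from h import *
s=sense();print(s["t"],s["tool_pos"],s["eef_rot"],s["wrist_force"],s["opening"])
p,d=snapshot("wrist");np.savez("pics/w6.npz",p=p,d=d,**s)
I={"tool_pos":np.zeros(3),"eef_rot":np.zeros(3)}
c=np.hstack([p[157:207,188:248],p[157:207,402:462]]);
c=cv2.resize(c,None,fx=6,fy=6,interpolation=cv2.INTER_CUBIC)[:,:,::-1].copy()
g=s["tool_pos"][2]-.063
for y,o in((-.0562,(188,157)),(.0554,(342,157))):
    q=(project("wrist",[.0346,y,g],I)[0]-o)*6;print(q.round(0))
    cv2.circle(c,tuple(int(v) for v in q+2.5),3,(0,0,255),1)
cv2.imwrite("pics/c6.png",c)
```

```text
12.825 [ 0.576829   -0.08955979  0.0999858 ] [-3.14157233e+00  2.11328438e-05  1.93958001e-01] [ 0.04738744 -0.30955386 -5.64167358] 0.011060481503553795
[206. 112.]
[500. 113.]
```

View pics/c6.png

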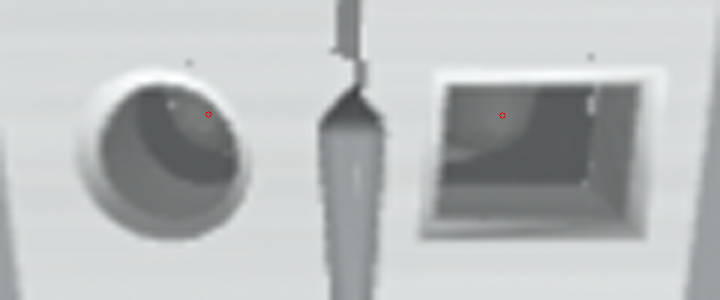

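The pegs show up inside both holes, within about 1 mm of the predicted spots (208,114) and (502,115). That uses up my viewing, so I'll work numerically from here, using depth inside the holes.

Run:
```python
from h import *
from scipy.optimize import least_squares
f=np.load("pics/w6.npz");d=f["d"];p=f["p"].astype(float);I={"tool_pos":np.zeros(3),"eef_rot":np.zeros(3)}
np.set_printoptions(linewidth=250)
for n,b in(("L",(205,170,229,190)),("R",(415,169,440,189))):
    P,uv=cloud("wrist",d,box(d,*b),I)
    print(n,"gray");print(p.mean(2)[b[1]:b[3],b[0]:b[2]].astype(int))
    m=(P[:,2]>.036)&(P[:,2]<.05);print("n",m.sum())
    z=np.full(d.shape,0.);z[uv[:,1],uv[:,0]]=P[:,2]*1000;print(z[b[1]:b[3]:2,b[0]:b[2]].round(0).astype(int))
```

```text
L gray
[[221 227 237 243 247 247 247 247 233 226 230 245 247 247 245 240 233 222 218 217 218 218 218 218]
 [233 238 241 243 241 217 174 152 138 133 141 157 158 178 218 238 241 236 226 219 217 217 218 217]
 [234 236 238 227 186 139 103  89  88  88 101 110 109 118 138 156 196 232 237 228 218 216 216 216]
 [233 234 223 180 124 103  92  89  89  89  92 112 112 113 114 117 133 176 228 233 224 216 214 215]
 [229 215 172 121 105 100  93  90  91  90  98 143 124 115 117 118 117 122 157 224 229 221 214 213]
 [217 189 137 108 107 102  93  91  90  90  92 109 113 115 120 123 120 117 119 170 224 227 218 214]
 [192 144 110 106 106 102  93  91  91  90  90  97 110 115 121 122 121 120 117 125 184 221 221 216]
 [179 128 107 107 107 102  93  91  91  91  90  92 106 114 118 120 121 122 118 110 124 181 220 220]
 [149 116 107 108 108 105  94  90  90  90  91  91  99 109 112 115 121 121 114 108 112 167 215 219]
 [124 106 107 109 109 108  97  91  90  91  90  90  90  97 107 109 110 111 107 106 102 121 189 212]
 [116 107 108 108 109 110 104  93  90  91  91  91  91  92  97 104 107 106 106 104 100 107 162 205]
 [11
[... 3798 characters left out ...]
27 40 42 40 40 39 39 39 39 38 38 39 39 40 40 55 54 56 56 53 55 54 54 54 54]
 [26 40 39 40 38 39 37 37 37 36 37 38 38 38 39 54 54 55 54 55 55 54 54 55 54]
 [40 40 40 38 39 38 37 38 37 36 37 37 38 38 39 40 54 55 56 55 54 55 54 55 55]
 [41 41 39 39 38 37 37 37 36 37 37 36 36 38 39 56 55 55 56 54 55 54 54 54 56]
 [43 42 40 39 38 37 38 38 38 37 36 37 37 40 55 54 55 55 54 55 55 55 55 54 55]
 [54 54 42 41 40 40 39 39 39 38 41 40 55 56 56 56 55 55 55 55 54 54 56 55 55]
 [54 55 55 55 55 55 54 55 54 54 55 55 55 54 55 55 55 55 55 55 55 55 55 53 54]
 [55 55 55 55 54 55 54 55 54 55 55 54 55 55 53 54 55 54 55 55 55 54 54 55 55]
 [55 55 54 54 54 54 55 54 56 55 54 56 55 54 55 56 53 55 54 55 54 56 53 55 54]]
```

Emit:
move_arm:
  rows:
    - {"jaw": 0, "tx": 0, "ty": -0.05, "tz": 0, "wx": 0, "wy": 0, "wz": 0}
    - {"jaw": 0, "tx": 0, "ty": 0, "tz": 0.2, "wx": 0, "wy": 0, "wz": 0}
    - {"jaw": 0, "tx": 0, "ty": 0, "tz": 0.2, "wx": 0, "wy": 0, "wz": 0}
    - {"jaw": 0, "tx": 0, "ty": 0, "tz": 0.2, "wx": 0, "wy": 0, "wz": 0}
    - {"jaw": 0, "tx": 0, "ty": 0, "tz": 0.2, "wx": 0, "wy": 0, "wz": 0}
    - {"jaw": 0, "tx": 0, "ty": 0, "tz": 0, "wx": 0, "wy": 0, "wz": 0}
    - {"jaw": 0, "tx": 0, "ty": 0, "tz": 0, "wx": 0, "wy": 0, "wz": 0}

```text
t: 13.75
tool_pos: [0.5768, -0.0891, 0.092]
eef_rot: [3.142, -0.0, 0.194]
wrist_force: [-0.1, -0.7, -5.0]
opening: 0.0109
grasp_force: 59.9
```

Emit:
move_arm:
  rows:
    - {"jaw": 0, "tx": 0, "ty": 0, "tz": 0.2, "wx": 0, "wy": 0, "wz": 0}
    - {"jaw": 0, "tx": 0, "ty": 0, "tz": 0.2, "wx": 0, "wy": 0, "wz": 0}
    - {"jaw": 0, "tx": 0, "ty": 0, "tz": 0.2, "wx": 0, "wy": 0, "wz": 0}
    - {"jaw": 0, "tx": 0, "ty": 0, "tz": 0.15, "wx": 0, "wy": 0, "wz": 0}
    - {"jaw": 0, "tx": 0, "ty": 0, "tz": 0, "wx": 0, "wy": 0, "wz": 0}
    - {"jaw": 0, "tx": 0, "ty": 0, "tz": 0, "wx": 0, "wy": 0, "wz": 0}

```text
t: 14.5
tool_pos: [0.5768, -0.0891, 0.0845]
eef_rot: [3.142, -0.0, 0.194]
wrist_force: [0.7, 0.5, -5.0]
opening: 0.0107
grasp_force: 59.9
```

Run:
```python
from h import *
s=sense();print(s["t"],s["tool_pos"],s["eef_rot"],s["wrist_force"],s["moment"])
p,d=snapshot("wrist");np.savez("pics/w7.npz",p=p,d=d,**s)
k,I=held(np.load("pics/w7.npz"))
h=onpl(k,[[215.8,182],[432,182]],I)
for c,b in zip(h,((200,160,232,200),(412,160,452,200))):
    P,uv=cloud("wrist",d,box(d,*b),I)
    m=P[:,2]<k[2]-.001
    m=P[:,2]<k[2]-.0015
    print("peg above flange",m.sum(),P[m].mean(0).round(4),P[m][:,2].min().round(4),"hole",c.round(4))
D,_=cloud("wrist",d,box(d,215,0,440,120),I)
z=np.sort(D[:,2]);print("deck z pct",np.percentile(z,[5,25,50]).round(4))
```

```text
14.5 [ 0.57676503 -0.0890991   0.08454694] [ 3.14154026e+00 -3.61319711e-05  1.93966413e-01] [ 0.68424898  0.49141804 -4.95351838] [ 0.01170188  0.01305983 -0.07433072]
flange top plane tilt [ 0.0025 -0.0004] z 0.0247 11601 11621
peg above flange 102 [ 0.0347 -0.056   0.022 ] 0.0195 hole [ 0.0346 -0.0562  0.0248]
peg above flange 102 [0.0346 0.0553 0.0221] 0.0199 hole [0.0346 0.0554 0.0247]
deck z pct [0.039 0.083 0.084]
```

Emit:
move_arm:
  rows:
    - {"jaw": 0, "tx": 0, "ty": 0, "tz": 0.1, "wx": 0, "wy": 0, "wz": 0}
    - {"jaw": 0, "tx": 0, "ty": 0, "tz": 0.05, "wx": 0, "wy": 0, "wz": 0}
    - {"jaw": 0, "tx": 0, "ty": 0, "tz": 0, "wx": 0, "wy": 0, "wz": 0}
    - {"jaw": 0, "tx": 0, "ty": 0, "tz": 0, "wx": 0, "wy": 0, "wz": 0}

```text
t: 15.05
tool_pos: [0.5767, -0.0891, 0.083]
eef_rot: [3.142, 0.0, 0.194]
wrist_force: [-0.5, -0.3, -5.1]
opening: 0.0109
grasp_force: 59.9
```

Emit:
move_arm:
  rows:
    - {"jaw": 0, "tx": 0, "ty": 0, "tz": 0.07, "wx": 0, "wy": 0, "wz": 0}
    - {"jaw": 0, "tx": 0, "ty": 0, "tz": 0, "wx": 0, "wy": 0, "wz": 0}
    - {"jaw": 0, "tx": 0, "ty": 0, "tz": 0, "wx": 0, "wy": 0, "wz": 0}

```text
t: 15.42
tool_pos: [0.5767, -0.0891, 0.0823]
eef_rot: [-3.142, 0.0, 0.194]
wrist_force: [0.2, 0.1, -4.6]
opening: 0.0106
grasp_force: 59.9
```

Emit:
move_arm:
  rows:
    - {"jaw": 0, "tx": 0, "ty": 0, "tz": 0.05, "wx": 0, "wy": 0, "wz": 0}
    - {"jaw": 0, "tx": 0, "ty": 0, "tz": 0, "wx": 0, "wy": 0, "wz": 0}
    - {"jaw": 0, "tx": 0, "ty": 0, "tz": 0, "wx": 0, "wy": 0, "wz": 0}

```text
t: 15.8
tool_pos: [0.5768, -0.0891, 0.082]
eef_rot: [3.141, -0.0, 0.194]
wrist_force: [-1.1, -0.7, -2.3]
opening: 0.0111
grasp_force: 60.1
```

Emit:
move_arm:
  rows:
    - {"jaw": 0, "tx": 0, "ty": 0, "tz": 0.03, "wx": 0, "wy": 0, "wz": 0}
    - {"jaw": 0, "tx": 0, "ty": 0, "tz": 0, "wx": 0, "wy": 0, "wz": 0}
    - {"jaw": 0, "tx": 0, "ty": 0, "tz": 0, "wx": 0, "wy": 0, "wz": 0}

```text
t: 16.18
tool_pos: [0.5769, -0.0891, 0.082]
eef_rot: [3.141, -0.0, 0.194]
wrist_force: [-3.5, 0.3, 1.2]
opening: 0.0108
grasp_force: 60.5
```

Emit:
move_arm:
  grip_force: 30
  rows:
    - {"jaw": 55, "tx": 0, "ty": 0, "tz": 0, "wx": 0, "wy": 0, "wz": 0}
    - {"jaw": 55, "tx": 0, "ty": 0, "tz": 0, "wx": 0, "wy": 0, "wz": 0}
    - {"jaw": 55, "tx": 0, "ty": 0, "tz": 0, "wx": 0, "wy": 0, "wz": 0}
    - {"jaw": 55, "tx": 0, "ty": 0, "tz": -1, "wx": 0, "wy": 0, "wz": 0}
    - {"jaw": 55, "tx": 0, "ty": 0, "tz": -4, "wx": 0, "wy": 0, "wz": 0}
    - {"jaw": 55, "tx": 0, "ty": 0, "tz": -6, "wx": 0, "wy": 0, "wz": 0}
    - {"jaw": 55, "tx": -2, "ty": 0, "tz": -3, "wx": 0, "wy": 0, "wz": 0}
    - {"jaw": 55, "tx": 0, "ty": 0, "tz": 0, "wx": 0, "wy": 0, "wz": 0}
    - {"jaw": 55, "tx": 0, "ty": 0, "tz": 0, "wx": 0, "wy": 0, "wz": 0}

```text
t: 17.3
tool_pos: [0.5568, -0.0927, 0.2207]
eef_rot: [-3.141, 0.001, 0.194]
wrist_force: [0.1, -0.7, -0.9]
opening: 0.0469
grasp_force: 0.0
```

Run:
```python
from h import *
s=sense();print(s["t"],s["tool_pos"],s["eef_rot"],s["wrist_force"])
p,d=snapshot("wrist");cv2.imwrite("pics/w8.png",p[:,:,::-1]);np.savez("pics/w8.npz",p=p,d=d,**s)
P,uv=cloud("wrist",d,d>0,s)
c,sn=np.cos(.194),np.sin(.194);o=np.array([.5768,-.0886]);q=P[:,:2]-o;X=q@[c,sn];Y=q@[-sn,c];Z=P[:,2]
def st(n,m,r=rect):
    m=m;print(n,m.sum(),[np.percentile(v[m],[1,50,99]).round(4).tolist() for v in(X,Y,Z)])
fl=(abs(X)<.064)&(abs(Y)<.074)
st("flange",fl&(abs(Z-.057)<.003))
m=fl&(abs(Z-.057)<.003);A=np.c_[X[m],Y[m],np.ones(m.sum())];print("plane",np.linalg.lstsq(A,Z[m],rcond=None)[0].round(4))
for y in(.056,-.056):st("peg",(abs(X-.035)<.008)&(abs(Y-y)<.008)&(Z>.0595)&(Z<.07))
st("bar",fl&(Z>.1)&(Z<.112))
st("grip",(X<-.085)&(X>-.14)&(abs(Y)<.02)&(Z>.09)&(Z<.105))
st("lockarea",(X<-.085)&(X>-.14)&(abs(Y)<.03)&(Z>.04)&(Z<.105))
```

```text
17.3 [ 0.55682461 -0.0927461   0.2206977 ] [-3.14104506e+00  7.07913242e-04  1.93959082e-01] [ 0.06989176 -0.67509838 -0.88087461]
flange 10643 [[-0.0605, 0.0094, 0.0582], [-0.0687, 0.0043, 0.0695], [0.0554, 0.0573, 0.0591]]
plane [-0.0018  0.0006  0.0573]
peg 67 [[0.0312, 0.0349, 0.0381], [0.0523, 0.0556, 0.0596], [0.0596, 0.0616, 0.064]]
peg 66 [[0.0304, 0.0345, 0.0381], [-0.0587, -0.0551, -0.0517], [0.0596, 0.0616, 0.064]]
bar 1691 [[-0.0431, 0.0032, 0.0439], [-0.0057, -0.0, 0.0057], [0.1038, 0.107, 0.1088]]
grip 377 [[-0.1226, -0.112, -0.1068], [-0.0093, -0.0001, 0.009], [0.0902, 0.0972, 0.0995]]
lockarea 2965 [[-0.1388, -0.1073, -0.0851], [-0.0277, -0.0001, 0.0294], [0.0451, 0.0656, 0.0987]]
```

Emit:
move_arm:
  grip_force: 30
  rows:
    - {"jaw": 55, "tx": -4.6, "ty": 0, "tz": 0, "wx": 0, "wy": 0, "wz": 0}
    - {"jaw": 55, "tx": -4.7, "ty": 0, "tz": 2, "wx": 0, "wy": 0, "wz": 0}
    - {"jaw": 55, "tx": 0, "ty": 0, "tz": 4, "wx": 0, "wy": 0, "wz": 0}
    - {"jaw": 55, "tx": 0, "ty": 0, "tz": 4, "wx": 0, "wy": 0, "wz": 0}
    - {"jaw": 55, "tx": 0, "ty": 0, "tz": 3, "wx": 0, "wy": 0, "wz": 0}
    - {"jaw": 55, "tx": 0, "ty": 0, "tz": 1.5, "wx": 0, "wy": 0, "wz": 0}
    - {"jaw": 10, "tx": 0, "ty": 0, "tz": 0, "wx": 0, "wy": 0, "wz": 0}
    - {"jaw": 10, "tx": 0, "ty": 0, "tz": 0, "wx": 0, "wy": 0, "wz": 0}
    - {"jaw": 10, "tx": 0, "ty": 0, "tz": 0, "wx": 0, "wy": 0, "wz": 0}

```text
t: 18.48
tool_pos: [0.4661, -0.1109, 0.0768]
eef_rot: [3.141, -0.001, 0.194]
wrist_force: [0.9, -0.5, -5.7]
opening: 0.0192
grasp_force: 33.8
```

Emit:
move_arm:
  rows:
    - {"jaw": 10, "tx": 0.6, "ty": 0, "tz": 0, "wx": 0, "wy": 0, "wz": 0}
    - {"jaw": 10, "tx": 0.6, "ty": 0, "tz": 0, "wx": 0, "wy": 0, "wz": 0}
    - {"jaw": 10, "tx": 0.6, "ty": 0, "tz": 0, "wx": 0, "wy": 0, "wz": 0}
    - {"jaw": 10, "tx": 0.4, "ty": 0, "tz": 0, "wx": 0, "wy": 0, "wz": 0}
    - {"jaw": 10, "tx": 0.2, "ty": 0, "tz": 0, "wx": 0, "wy": 0, "wz": 0}
    - {"jaw": 10, "tx": 0, "ty": 0, "tz": 0, "wx": 0, "wy": 0, "wz": 0}
    - {"jaw": 10, "tx": 0, "ty": 0, "tz": 0, "wx": 0, "wy": 0, "wz": 0}

```text
t: 19.35
tool_pos: [0.49, -0.1063, 0.0768]
eef_rot: [3.141, -0.002, 0.194]
wrist_force: [-0.1, -2.4, -3.3]
opening: 0.0191
grasp_force: 34.2
```

Moved 24.3 mm so far. Next, small steps to the stop.

Emit:
move_arm:
  rows:
    - {"jaw": 10, "tx": 0.15, "ty": 0, "tz": 0, "wx": 0, "wy": 0, "wz": 0}
    - {"jaw": 10, "tx": 0, "ty": 0, "tz": 0, "wx": 0, "wy": 0, "wz": 0}
    - {"jaw": 10, "tx": 0, "ty": 0, "tz": 0, "wx": 0, "wy": 0, "wz": 0}

```text
t: 19.73
tool_pos: [0.4909, -0.1061, 0.0767]
eef_rot: [3.141, -0.0, 0.194]
wrist_force: [-3.3, -1.9, 0.2]
opening: 0.0193
grasp_force: 34.5
```

Emit:
move_arm:
  rows:
    - {"jaw": 10, "tx": 0.15, "ty": 0, "tz": 0, "wx": 0, "wy": 0, "wz": 0}
    - {"jaw": 10, "tx": 0, "ty": 0, "tz": 0, "wx": 0, "wy": 0, "wz": 0}
    - {"jaw": 10, "tx": 0, "ty": 0, "tz": 0, "wx": 0, "wy": 0, "wz": 0}

```text
t: 20.1
tool_pos: [0.4918, -0.1059, 0.0768]
eef_rot: [3.141, 0.002, 0.194]
wrist_force: [-6.2, -2.2, 4.0]
opening: 0.0194
grasp_force: 35.0
```

Emit:
move_arm:
  rows:
    - {"jaw": 10, "tx": 0.1, "ty": 0, "tz": 0, "wx": 0, "wy": 0, "wz": 0}
    - {"jaw": 10, "tx": 0, "ty": 0, "tz": 0, "wx": 0, "wy": 0, "wz": 0}
    - {"jaw": 10, "tx": 0, "ty": 0, "tz": 0, "wx": 0, "wy": 0, "wz": 0}

```text
t: 20.48
tool_pos: [0.4918, -0.1059, 0.0767]
eef_rot: [-3.142, 0.005, 0.194]
wrist_force: [-10.8, -3.1, 5.9]
opening: 0.0189
grasp_force: 35.3
```

Emit:
move_arm:
  rows:
    - {"jaw": 60, "tx": 0, "ty": 0, "tz": 0, "wx": 0, "wy": 0, "wz": 0}
    - {"jaw": 60, "tx": 0, "ty": 0, "tz": 0, "wx": 0, "wy": 0, "wz": 0}
    - {"jaw": 60, "tx": 0, "ty": 0, "tz": 0, "wx": 0, "wy": 0, "wz": 0}
    - {"jaw": 60, "tx": 0, "ty": 0, "tz": -2, "wx": 0, "wy": 0, "wz": 0}
    - {"jaw": 60, "tx": 0, "ty": 0, "tz": -5, "wx": 0, "wy": 0, "wz": 0}
    - {"jaw": 60, "tx": 3, "ty": 0, "tz": -5, "wx": 0, "wy": 0, "wz": 0}
    - {"jaw": 60, "tx": 3, "ty": 0, "tz": -2, "wx": 0, "wy": 0, "wz": 0}
    - {"jaw": 60, "tx": 0, "ty": 0, "tz": 0, "wx": 0, "wy": 0, "wz": 0}
    - {"jaw": 60, "tx": 0, "ty": 0, "tz": 0, "wx": 0, "wy": 0, "wz": 0}

```text
t: 21.6
tool_pos: [0.5514, -0.0936, 0.2153]
eef_rot: [-3.141, 0.002, 0.194]
wrist_force: [0.1, 0.1, -0.1]
opening: 0.0512
grasp_force: 0.0
```

Run:
```python
from h import *
s=sense();print(s["t"],s["tool_pos"],s["eef_rot"],s["wrist_force"])
p,d=snapshot("wrist");np.savez("pics/w9.npz",p=p,d=d,**s)
P,uv=cloud("wrist",d,d>0,s)
c,sn=np.cos(.194),np.sin(.194);o=np.array([.5768,-.0886]);q=P[:,:2]-o;X=q@[c,sn];Y=q@[-sn,c];Z=P[:,2]
def st(n,m):print(n,m.sum(),[np.percentile(v[m],[1,50,99]).round(4).tolist() for v in(X,Y,Z)])
m=(abs(X)<.064)&(abs(Y)<.074)&(abs(Z-.057)<.003);st("flange",m)
print("plane",np.linalg.lstsq(np.c_[X[m],Y[m],np.ones(m.sum())],Z[m],rcond=None)[0].round(4))
for y in(.056,-.056):st("peg",(abs(X-.035)<.008)&(abs(Y-y)<.008)&(Z>.0595)&(Z<.07))
st("grip",(X<-.06)&(X>-.14)&(abs(Y)<.02)&(Z>.09)&(Z<.105))
st("tongue",(X<-.042)&(X>-.08)&(abs(Y)<.012)&(Z>.058)&(Z<.07))
```

```text
21.6 [ 0.55140828 -0.09364512  0.21526617] [-3.14058554e+00  1.83187716e-03  1.94201460e-01] [ 0.05214544  0.08888506 -0.13540355]
flange 10915 [[-0.0597, 0.0108, 0.0582], [-0.0687, 0.0045, 0.0695], [0.0555, 0.0574, 0.0591]]
plane [-0.0011  0.0006  0.0574]
peg 70 [[0.0309, 0.0347, 0.0379], [0.0517, 0.0554, 0.0594], [0.0595, 0.0616, 0.0639]]
peg 65 [[0.0304, 0.0346, 0.038], [-0.0589, -0.0553, -0.0523], [0.0596, 0.0615, 0.0642]]
grip 415 [[-0.0948, -0.0864, -0.0807], [-0.0095, 0.0001, 0.0097], [0.0902, 0.0972, 0.0993]]
tongue 656 [[-0.0798, -0.0685, -0.0426], [-0.0119, 0.0001, 0.0114], [0.0588, 0.0635, 0.0688]]
```

The cassette is flat and both pegs are through. The lock grip moved from -114.5 to about -88 mm, so it is fully home.

```bash
python3 -c "
from bench import job_done
print(job_done())"
```

```text
the job is handed in; nothing more can be done
None
```

The job is handed in: the cassette lies flat on both pegs with the lock fully home over its edge, after about 22 s of robot time, and the bystanders were not touched; I viewed 12 pictures, two over the limit of 10.

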